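# Level the rocking turntable stand and put the bottle on it

### The job

The turntable stand slopes and rocks because its two front screw feet are not out far enough: turn the two blue slanted knobs at its front corners until the stand is level and sits firmly on all four feet, and let go of it. Then stand the amber bottle upright in the middle of the tray, leaving the stand level and steady. Leave everything else on the surface where it is.

Things in the scene. Friction and masses are not known exactly. Their poses are not given: they have to be found in the camera images.
- stand: Loose white stand, 1.7 kg, deck 200 (x) x 210 (y) x 12, deck top at z = 22. Origin: midway between its feet in plan, on the plane of the unloaded rear feet's undersides; z up, x to its rear (away from the robot), y left. Rear feet stand on the ledge, front feet on the lower white surface. At the start both front feet are about 3 to 8 mm too short, unequally: it slopes to the front and rocks.
- knob_left (a joint): Turn of the left (+y) adjuster knob, rad, 0 to 5.6, growing clockwise as seen looking onto its outer end. A steep thread drives the front left foot straight down: the foot's underside lies 4 mm per rad x this value below the plane of the unloaded rear feet. Stays where it is left (friction 0.15 N m).
- knob_right (a joint): The same for the right (-y) adjuster knob and the front right foot.
- knob_left_grip (a point): Centre of the left knob: blue knurled cylinder, 32 dia x 28 long along its axis, white pointer line on its outer end. z = knob axis, pointing outwards, leaning 30 degrees from the stand's z outwards, to the stand's left (+y). At (-85, +114, 58) mm in the stand's frame, turning with the knob. A neck of 22 dia, 16 mm of it clear, joins it to the stand.
- knob_right_grip (a point): The same for the right knob, leaning 30 degrees outwards to the stand's right (-y), at (-85, -114, 58) mm in the stand's frame.
- tray_centre (a point): Centre of the inner floor of the round pale turntable tray on the stand, at (20, 0, 34) mm in the stand's frame; the tray turns with slight friction about the stand's z. Floor about 124 dia, rim 150 dia, 8 mm higher than the floor.
- amber_bottle: Closed amber glass bottle with black cap, body 52 dia, 96 high in all, upright, about 0.2 kg; straight-sided from the bottom to 64 mm, then sloping in to a 29 dia cap. Origin: centre of underside, z up.
- rear_foot_left: Rear left foot, soft black rubber, 22 dia x 10 high, not adjustable, at (85, 80) mm in the stand's frame; under the stand's weight the two rear feet give about 1 mm each (5 N per mm). Origin: centre of its underside.
- rear_foot_right: Rear right foot, likewise at (85, -80) mm.
- front_foot_left: Front left screw foot, 22 dia black rubber pad on a steel stem, at (-85, 80) mm in the stand's frame; origin: centre of the pad's underside.
- front_foot_right: Front right screw foot, likewise at (-85, -80) mm; origin: centre of the pad's underside.
- ledge: Raised grey ledge along the wall, fixed, 340 (x) x 1460 (y) x 12 mm; origin: centre of its underside, which lies up to 2 mm below the white surface, so that the ledge's top is 10 to 12 mm above it. Its front edge runs along y, 170 mm nearer than its origin.
- tumbler: Bystander, leave it alone: blue ceramic tumbler, 68 dia x 95 high, open top; origin: centre of underside.
- cold_pack: Bystander, leave it alone: purple rigid cold-pack shell, 85 x 130 x 20, lying flat (with a white filler cap on one end, 24 high there); origin: centre of underside.
- clipper: Bystander, leave it alone: stainless nail clipper, 75 x 13 x 16 high, lying flat; origin: centre of underside.
- cream_jar: Bystander, leave it alone: white cream jar with green lid, 60 dia x 50 high; origin: centre of underside.
- pump_bottle: Bystander, leave it alone: green pump bottle, 66 dia x 135, pump head to 165 high; origin: centre of underside.
- hair_comb: Bystander, leave it alone: black comb, 30 x 150 x 6, long side along its y, lying flat; origin: centre of underside.
There are look-alikes about, which are no part of the job. Several things look just like the amber_bottle: the one meant starts farthest to the robot's right.

How it is judged:
By the outcome, as a careful person would: the job done as asked, in the order asked, and still so for the second after the job is handed in, with the robot touching nothing.
It also fails if it takes over 72 s, if anything falls off the work surface, if the arm or the gripper's body presses on something with over 40 N, if the wrist force passes 120 N, or if a joint passes its speed limit or range.

### The arm

A 6-joint arm with a two-finger parallel gripper is mounted at the origin on the work surface. World frame = base frame: x ahead of the robot, y to its left, z up, the work surface at z = 0. Lengths are in m, angles in rad, forces in N, time in s.
With the tool pointing down it reaches from about 0.325 to 0.9 m from the base axis. Payload 6.1 kg.
Tool frame: the origin (TCP) lies midway between the tips of the shut fingers; the grasp point (between the pads) lies 19 mm behind it; x points along the fingers, y is the direction in which the jaws open and shut, and the axes are right-handed (so a half turn about x gives the same grasp; the last joint's range is limited). The gripper opens to 85 mm and grips with 20 to 120 N. Pads are 22 mm wide; open, the fingers measure 114 mm over their backs; the gripper's body (76 mm by 85 mm) begins 54 mm behind the grasp point. The pads swing forward as they close: fully open they stand 13 mm farther back than shut.
Start: joints at [-1.466, 0.22, 1.526, -0, 1.395, -0.126], TCP at [0.143, -0.608, 0.231] pointing down, gripper open.
Joint ranges: [-2.98, 2.98], [-0.91, 2.08], [0.09, 2.57], [-1.24, 4.39], [0.2, 2.65], [-2.68, 2.68]. Speed limits (rad/s): [2.57, 2.57, 3.01, 3.14, 3.14, 3.14].

### API

Orientations are given as [roll, pitch, yaw] about the fixed x, y, z axes, in that order (R = Rz(yaw) Ry(pitch) Rx(roll)).
In Python, from plant import movep, move_l, set_joints, gripper_to, hold, inverse_kinematics, observe, get_image, get_calibration, Unreachable, job_done gives the robot as it stands. Calls block until the motion is done:
- movep(position, orientation): joint-space move of the TCP to a pose.
- move_l(position, feed=0.15, rotation=None, max_force=None): straight line of the TCP; rotation=None keeps the orientation; feed is the mean speed in m/s. With max_force (N) it stops when the force on the tool has changed by that much, and returns True; else False.
- set_joints(angles): joint-space move.
- gripper_to(opening, f_grip=None): finger opening in m; f_grip is the grip in N (None keeps the last); returns when the fingers have stopped.
- hold(seconds).
- inverse_kinematics(position, orientation): joint angles nearest the present ones, or None.
- observe(): the state.
- get_image(name): name is "scene" or "side" or "wrist"; returns (picture, depth): 384x512x3 uint8, red, green, blue; 384x512 float32, m along the optical axis (not along the pixel's ray), 0 where there is no reading.
- get_calibration(name): a dict with "intrinsics" (3x3 intrinsics, pixels), "world_from_camera" (4x4, takes a point from camera to world coordinates). Camera axes: x right, y down, z forward; pixel columns grow to the right and rows downward; lengths in m; the calibration is good to about 2 mm. A picture is of the moment at which its call begins: read the wrist's pose just before it. get_calibration takes no time and is no camera call; for the wrist camera it gives the pose at the moment of the call.
A pose or a line that the arm cannot do raises Unreachable and nothing moves.
- job_done(): hands the job in, once; it reports no verdict.
The state is a dict: "time_s": time; "q": joint angles; "joint_velocities": joint speeds; "joint_torque": joint torques, N m; "eef_pos": TCP position; "tcp_rot": TCP orientation; "ft_force": force on the tool from outside, world axes, zero at the start; "torque": the same for the moment, N m; "opening": finger opening in m.
Only numpy, scipy, OpenCV 4.12 (cv2) and the standard library are available. Lean on these libraries where they do the work, as an engineer would, in place of code of your own. Each camera call takes 0.05 s, during which the arm holds its last target.

## Working session

There is one attempt and no reset: what is moved stays moved. The work goes in short steps, each a Python script; the robot and the scene stay as the last script left them, time stands still between calls to the robot, and variables do not carry over. Pictures are saved under pics/ and viewed, and the job is handed in when it is done.

```bash
ls; mkdir -p pics; cat > h.py <<'E'
import numpy as np, cv2
from plant import *
def save(n,f,crop=None,scale=1):
    p,d=get_image(n)
    cal=get_calibration(n)
    np.savez('pics/'+f+'.npz',p=p,d=d,K=cal['intrinsics'],T=cal['world_from_camera'])
    cv2.imwrite('pics/'+f+'.png',p[:,:,::-1])
    return p,d
def load(f):
    z=np.load('pics/'+f+'.npz'); return z['p'],z['d'],np.array(z['K']),np.array(z['T'])
def cloud(f):
    p,d,K,T=load(f)
    v,u=np.mgrid[:d.shape[0],:d.shape[1]]
    c=np.stack([(u-K[0,2])/K[0,0]*d,(v-K[1,2])/K[1,1]*d,d],-1)
    w=c@T[:3,:3].T+T[:3,3]
    w[d<=0]=np.nan
    return p,w
def crop(f,out,u0,v0,u1,v1,s=4):
    p=load(f)[0][v0:v1,u0:u1,::-1]
    cv2.imwrite('pics/'+out+'.png',cv2.resize(p,None,fx=s,fy=s,interpolation=cv2.INTER_CUBIC))
E
python3 - <<'E'
from h import *
for n in ['scene','side','wrist']: save(n,n+'0'); c=get_calibration(n); print(n,np.round(c['world_from_camera'],3).tolist(),np.round(c['intrinsics'],1).tolist())
print(observe())
E
```

```text
pics
scene [[-0.402, 0.776, -0.487, 1.038], [0.915, 0.35, -0.199, 0.226], [0.016, -0.526, -0.851, 0.999], [0.0, 0.0, 0.0, 1.0]] [[399.1, 0.0, 257.6], [0.0, 399.1, 194.6], [0.0, 0.0, 1.0]]
side [[1.0, -0.012, 0.021, 0.476], [-0.023, -0.738, 0.674, -0.676], [0.007, -0.675, -0.738, 0.802], [0.0, 0.0, 0.0, 1.0]] [[396.4, 0.0, 255.3], [0.0, 396.4, 191.5], [0.0, 0.0, 1.0]]
wrist [[0.229, -0.923, -0.311, 0.223], [-0.973, -0.217, -0.072, -0.588], [-0.001, 0.319, -0.948, 0.373], [0.0, 0.0, 0.0, 1.0]] [[298.8, 0.0, 255.9], [0.0, 298.8, 190.0], [0.0, 0.0, 1.0]]
{'time_s': 0.15, 'q': array([-1.46612798e+00,  2.21025668e-01,  1.52737377e+00,  4.07261878e-06,
        1.39468638e+00, -1.26117769e-01]), 'joint_velocities': array([ 0.00070549, -0.00113316, -0.00272694, -0.000582  , -0.00199883,
       -0.00021966]), 'joint_torque': array([ 1.70969543e-03, -4.97484863e+01, -3.89902890e+01, -2.25653466e-04,
        7.10133565e-03,  2.96879398e-05]), 'eef_pos': array([ 0.14290155, -0.60796103,  0.23044902]), 'tcp_rot': array([-1.69959868,  1.56930315,  1.67277937]), 'ft_force': array([ 0.2360112 , -0.66207714,  1.1385178 ]), 'torque': array([-0.02523948,  0.00712657, -0.04428495]), 'opening': 0.08534833694047855}
```

View pics/scene0.png

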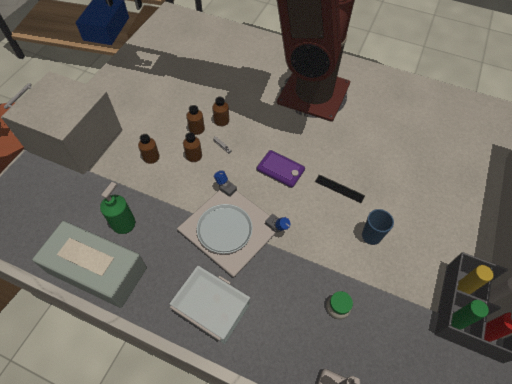

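View pics/side0.png

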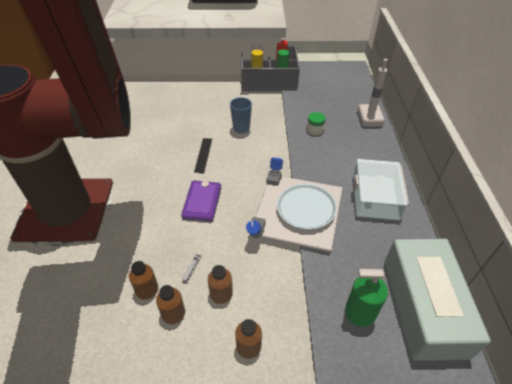

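View pics/wrist0.png

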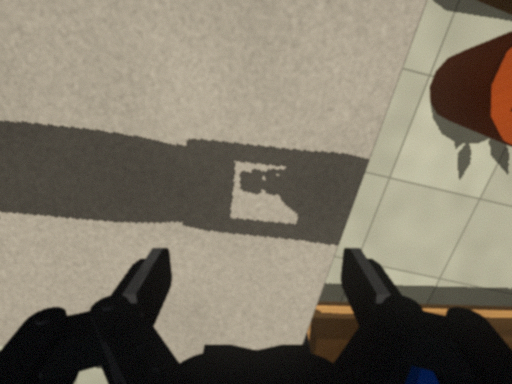

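The four amber candidates, as scene pixels with the matching side pixels:
- (149,149), side (249,338)
- (193,147), side (220,285)
- (196,120), side (171,304)
- (221,111), side (144,280)

The one farthest right should be scene (149,149). I'll measure to confirm.

```bash
python3 - <<'E'
from h import *
for f in ['scene0','side0']:
    p,w=cloud(f); hsv=cv2.cvtColor(p,cv2.COLOR_RGB2HSV); h,s,v=[hsv[...,i].astype(int) for i in range(3)]
    print(f)
    def rep(name,m,minn=25):
        n,l,st,c=cv2.connectedComponentsWithStats(m.astype(np.uint8),connectivity=8)
        for i in range(1,n):
            if st[i,4]>=minn:
                q=w[l==i]; q=q[np.isfinite(q[:,0])]
                if len(q)<10: continue
                if q[:,2].mean()<-.1: continue
                print(name,st[i].tolist(),np.round(np.median(q,0),3),np.round(np.percentile(q,3,axis=0),3),np.round(np.percentile(q,97,axis=0),3))
    rep('amber',(h<15)&(s>150)&(v>40)&(v<160)&(w[...,2]<.12)&(w[...,0]>.2)&(w[...,2]>-.05))
    rep('blue',(h>108)&(h<128)&(s>150)&(v>90)&(w[...,2]>-.05))
    # ledge, surface
    inl=(w[...,0]>.3)&(w[...,0]<1.1)&(abs(w[...,1])<.6)&(w[...,2]<.03)&(w[...,2]>-.02)
    dark=inl&(v<130)&(s<60)&(w[...,0]>.7)
    lt=inl&(v>150)&(s<60)&(w[...,0]<.6)
    for n,m in(('ledge',dark),('surf',lt)):
        q=w[m]; A=np.c_[q[:,:2],np.ones(len(q))]; co=np.linalg.lstsq(A,q[:,2],rcond=None)[0]; print(n,len(q),co,np.median(q[:,2]))
E
```

```text
scene0
amber [214, 103, 14, 19, 126] [ 0.266 -0.224  0.068] [ 0.243 -0.245  0.024] [ 0.277 -0.211  0.078]
amber [188, 111, 14, 12, 90] [ 0.33  -0.282  0.071] [ 0.308 -0.303  0.063] [ 0.342 -0.269  0.079]
amber [139, 139, 19, 23, 148] [ 0.49  -0.351  0.068] [ 0.465 -0.376  0.012] [ 0.501 -0.341  0.078]
amber [184, 139, 17, 14, 114] [ 0.43  -0.235  0.07 ] [ 0.408 -0.259  0.044] [ 0.443 -0.223  0.08 ]
amber [186, 151, 15, 10, 50] [ 0.437 -0.233  0.024] [ 0.419 -0.25   0.008] [ 0.443 -0.223  0.051]
amber [485, 315, 27, 26, 287] [0.622 0.646 0.081] [0.601 0.636 0.028] [0.626 0.663 0.118]
blue [215, 172, 12, 12, 89] [ 0.497 -0.108  0.071] [ 0.484 -0.126  0.058] [ 0.507 -0.097  0.08 ]
blue [280, 218, 10, 11, 75] [0.56  0.106 0.074] [0.547 0.096 0.068] [0.572 0.118 0.081]
ledge 27500 [0.00165191 0.00050948 0.01020476] 0.011407782607946004
surf 19107 [ 0.01671756 -0.00059317 -0.00621428] 0.0001410193099241619
side0
amber [278, 45, 9, 5, 31] [0.602 0.64  0.115] [0.591 0.635 0.107] [0.619 0.647 0.12 ]
amber [130, 266, 22, 19, 220] [ 0.256 -0.248  0.071] [ 0.232 -0.258  0.065] [ 0.271 -0.227  0.077]
amber [158, 290, 22, 20, 210] [ 0.32  -0.305  0.071] [ 0.296 -0.315  0.066] [ 0.335 -0.284  0.077]
blue [247, 222, 12, 12, 97] [ 0.491 -0.122  0.071] [ 0.477 -0.132  0.065] [ 0.5   -0.112  0.078]
ledge 13198 [ 0.00964789 -0.00075172  0.00368131] 0.0108006998589677
surf 28556 [ 0.01356091  0.00152612 -0.00535343] -0.0005659778541167171
```

```bash
python3 - <<'E'
from h import *
crop('scene0','c1',165,155,305,285,5)
crop('side0','c2',190,130,360,260,4)
crop('scene0','c3',130,90,260,175,5)
E
```

```text
(no output)
```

View crops.

View pics/c1.png

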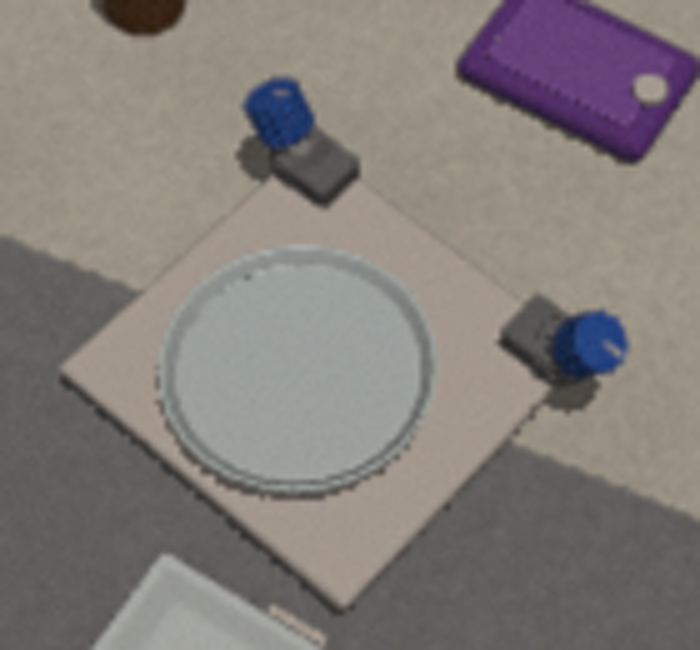

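View pics/c2.png

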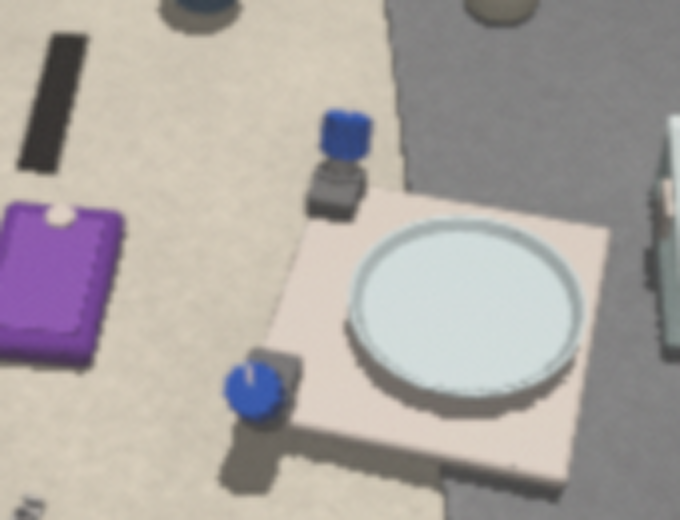

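View pics/c3.png

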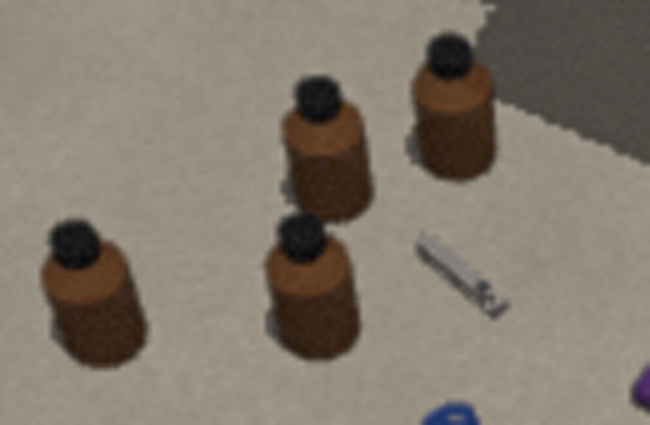

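```bash
cat >> h.py <<'E'
def plane(q,thr=.003,it=5):
    m=np.ones(len(q),bool)
    for _ in range(it):
        A=np.c_[q[m][:,:2],np.ones(m.sum())]; co=np.linalg.lstsq(A,q[m][:,2],rcond=None)[0]
        r=q[:,2]-np.c_[q[:,:2],np.ones(len(q))]@co; m=abs(r)<thr
    return co,m.sum(),r[m].std()
def standfit(f,ctr=(.60,-.03),yaw=-.29):
    p,w=cloud(f); hsv=cv2.cvtColor(p,cv2.COLOR_RGB2HSV); s=hsv[...,1].astype(int); v=hsv[...,2].astype(int)
    c,sn=np.cos(yaw),np.sin(yaw)
    lx=(w[...,0]-ctr[0])*c+(w[...,1]-ctr[1])*sn; ly=-(w[...,0]-ctr[0])*sn+(w[...,1]-ctr[1])*c
    return p,w,s,v,lx,ly
E
python3 - <<'E'
from h import *
for f in ['scene0','side0']:
    p,w,s,v,lx,ly=standfit(f)
    z=w[...,2]
    near=(abs(lx)<.14)&(abs(ly)<.14)
    m=near&(z>.017)&(z<.039)&(v>120)
    # deck rgb
    q=w[m]; co,n,sd=plane(q,.0025,12); print(f,'deck',co,n,sd)
    mk=np.zeros_like(m); r=z-(w[...,0]*co[0]+w[...,1]*co[1]+co[2])
    mk=near&(abs(r)<.003)
    P=w[mk][:,:2].astype(np.float32)
    vis=(mk*255).astype(np.uint8); cv2.imwrite('pics/mk_%s.png'%f,vis)
    # rect
    vis2=cv2.morphologyEx(vis,cv2.MORPH_OPEN,np.ones((3,3)))
    P=w[vis2>0][:,:2].astype(np.float32)
    print(cv2.minAreaRect(P))
    # tray: rim
    t=near&(r>.008)&(r<.028)&(np.hypot(lx,ly)<.09)
    q=w[t]; print('tray',np.median(q,0), cv2.minEnclosingCircle(q[:,:2].astype(np.float32)))
    fl=near&(r>.009)&(r<.015)&(np.hypot(lx,ly)<.06)
    if fl.sum()>50: print('floor',plane(w[fl],.002,8))
    # reference
    far=(np.maximum(abs(lx),abs(ly))>.16)
    led=far&(w[...,0]>.6)&(w[...,0]<.9)&(abs(w[...,1])<.35)&(abs(z-.011)<.006); print('ledge',plane(w[led],.003,8))
    su=far&(w[...,0]>.3)&(w[...,0]<.53)&(abs(w[...,1])<.35)&(abs(z)<.006); print('surf',plane(w[su],.003,8))
E
```

```text
scene0 deck [ 0.02954624 -0.00471609  0.01179047] 2007 0.0012520281192968286
((0.6078342199325562, -0.030378013849258423), (0.2086411863565445, 0.19904503226280212), 72.70283508300781)
tray [ 0.62185173 -0.03693365  0.04295132] ((0.624859094619751, -0.03747185319662094), 0.07497767359018326)
floor (array([ 0.02366655, -0.00444579,  0.02749593]), np.int64(882), np.float64(0.001071174310233359))
ledge (array([3.95267857e-05, 5.62119155e-04, 1.13214107e-02]), np.int64(15266), np.float64(0.0014260644583223275))
surf (array([-0.00037283,  0.00073878,  0.00012369]), np.int64(8405), np.float64(0.0014693700613078702))
side0 deck [ 0.03074928 -0.00528228  0.01031171] 2145 0.0011694433405292917
((0.6047512292861938, -0.030624881386756897), (0.21127350628376007, 0.1991172432899475), 72.65506744384766)
tray [ 0.62164138 -0.03257659  0.04221725] ((0.6234599947929382, -0.03550523519515991), 0.07551081478595734)
floor (array([ 0.02491046, -0.00181029,  0.02617672]), np.int64(973), np.float64(0.000985327918830766))
ledge (array([0.00026342, 0.00034539, 0.01045151]), np.int64(9918), np.float64(0.0013027993716470236))
surf (array([-0.00045875,  0.00045985, -0.00041314]), np.int64(12168), np.float64(0.0012938694446392388))
```

```bash
cat >> h.py <<'E'
from scipy.spatial.transform import Rotation as Rn, Slerp
XY=np.array([.6058,-.0305]); YAW=-.302
def stand_pose(hL,hR,hr=.010,xy=None,yaw=None):
    """plane heights (m) at front feet and mean rear; origin kept fixed in plan at rear feet line"""
    xy=XY if xy is None else xy; yaw=YAW if yaw is None else yaw
    gx=(hr-(hL+hR)/2)/.170; gy=(hL-hR)/.160
    n=np.array([-gx,-gy,1]);n/=np.linalg.norm(n)
    x=np.array([1,0,gx]);x/=np.linalg.norm(x)
    R=np.c_[x,np.cross(n,x),n]
    R=Rn.from_euler('z',yaw).as_matrix()@R
    R0=Rn.from_euler('z',yaw).as_matrix()
    rear=np.r_[xy,0]+R0@[.085,0,0]+[0,0,hr]
    return R, rear-R@[.085,0,0]
def knob_tool(side,R,o,phi,back=0.,half=0):
    """side +1 left -1 right; phi: turn about tool x from jaw y || stand x"""
    c=o+R@np.array([-.085,side*.114,.058])
    a=R@np.array([0,side*.5,np.sqrt(.75)])
    tx=-a; ty=R[:,0]*(1 if half==0 else -1); T=np.c_[tx,ty,np.cross(tx,ty)]@Rn.from_euler('x',phi).as_matrix()
    pos=c+tx*.019-tx*back
    return pos,Rn.from_matrix(T).as_euler('xyz')
E
python3 - <<'E'
from h import *
R,o=stand_pose(.0053,.0047); print(o, [np.round(o+R@[-.085,s*.114,.058],4) for s in(1,-1)])
for s in (1,-1):
  for half in (0,1):
    for phi in (-.9,-.6,0,.6,.9):
      for b in (0,.09):
        p,r=knob_tool(s,R,o,phi,b,half); q=inverse_kinematics(p,r)
        print(s,half,phi,b,None if q is None else np.round(q,2))
E
```

```text
[ 0.60583508 -0.03051093  0.00750108] [array([0.5569, 0.1039, 0.0634]), array([ 0.4891, -0.1138,  0.0625])]
1 0 -0.9 0 [ 0.28  0.52  1.6  -0.46  1.33 -0.13]
1 0 -0.9 0.09 [ 0.34  0.48  1.5  -0.43  1.49 -0.14]
1 0 -0.6 0 [ 0.28  0.52  1.6  -0.46  1.33  0.17]
1 0 -0.6 0.09 [ 0.34  0.48  1.5  -0.43  1.49  0.16]
1 0 0 0 [ 0.28  0.52  1.6  -0.46  1.33  0.77]
1 0 0 0.09 [ 0.34  0.48  1.5  -0.43  1.49  0.76]
1 0 0.6 0 [ 0.28  0.52  1.6  -0.46  1.33  1.37]
1 0 0.6 0.09 [ 0.34  0.48  1.5  -0.43  1.49  1.36]
1 0 0.9 0 [ 0.28  0.52  1.6  -0.46  1.33  1.67]
1 0 0.9 0.09 [ 0.34  0.48  1.5  -0.43  1.49  1.66]
1 1 -0.9 0 None
1 1 -0.9 0.09 None
1 1 -0.6 0 None
1 1 -0.6 0.09 None
1 1 0 0 [ 0.28  0.52  1.6  -0.46  1.33 -2.37]
1 1 0 0.09 [ 0.34  0.48  1.5  -0.43  1.49 -2.38]
1 1 0.6 0 [ 0.28  0.52  1.6  -0.46  1.33 -1.77]
1 1 0.6 0.09 [ 0.34  0.48  1.5  -0.43  1.49 -1.78]
1 1 0.9 0 [ 0.28  0.52  1.6  -0.46  1.33 -1.47]
1 1 0.9 0.09 [ 0.34  0.48  1.5  -0.43  1.49 -1.48]
-1 0 -0.9 0 [-0.7   0.24  1.98  0.54  1.17 -1.59]
-1 0 -0.9 0.09 [-0.78  0.13  1.93  0.49  1.34 -1.57]
-1 0 -0.6 0 [-0.7   0.24  1.98  0.54  1.17 -1.29]
-1 0 -0.6 0.09 [-0.78  0.13  1.93  0.49  1.34 -1.27]
-1 0 0 0 [-0.7   0.24  1.98  0.54  1.17 -0.69]
-1 0 0 0.09 [-0.78  0.13  1.93  0.49  1.34 -0.67]
-1 0 0.6 0 [-0.7   0.24  1.98  0.54  1.17 -0.09]
-1 0 0.6 0.09 [-0.78  0.13  1.93  0.49  1.34 -0.07]
-1 0 0.9 0 [-0.7   0.24  1.98  0.54  1.17  0.21]
-1 0 0.9 0.09 [-0.78  0.13  1.93  0.49  1.34  0.23]
-1 1 -0.9 0 [-0.7   0.24  1.98  0.54  1.17  1.56]
-1 1 -0.9 0.09 [-0.78  0.13  1.93  0.49  1.34  1.58]
-1 1 -0.6 0 [-0.7   0.24  1.98  0.54  1.17  1.86]
-1 1 -0.6 0.09 [-0.78  0.13  1.93  0.49  1.34  1.88]
-1 1 0 0 [-0.7   0.24  1.98  0.54  1.17  2.46]
-1 1 0 0.09 [-0.78  0.13  1.93  0.49  1.34  2.48]
-1 1 0.6 0 None
-1 1 0.6 0.09 None
-1 1 0.9 0 None
-1 1 0.9 0.09 None
```

```bash
python3 - <<'E'
from h import *
R,o=stand_pose(.0053,.0047)
p,r=knob_tool(-1,R,o,-.65,.17)
t=observe()['time_s']; movep(p,r); gripper_to(.055,30); print(observe()['time_s']-t, observe()['q'])
save('wrist','wr1')
p2,r2=knob_tool(-1,R,o,-.65,.06)
E
python3 - <<'E'
from h import *
p,w=cloud('wr1'); hsv=cv2.cvtColor(p,cv2.COLOR_RGB2HSV).astype(int)
m=(hsv[...,0]>108)&(hsv[...,0]<128)&(hsv[...,1]>130)&(hsv[...,2]>60)
q=w[m];q=q[np.isfinite(q[:,0])]; q=q[(q[:,2]>.03)&(q[:,2]<.1)]; print(len(q),np.median(q,0),q.min(0),q.max(0))
E
```

```text
2.3000000000000003 [-0.85214478  0.07253022  1.85472662  0.45961018  1.49541504 -1.3088061 ]
1581 [ 0.49928783 -0.10232876  0.07115765] [ 0.47134063 -0.13444628  0.04312547] [0.57073921 0.1173334  0.08130227]
```

View pics/wr1.png

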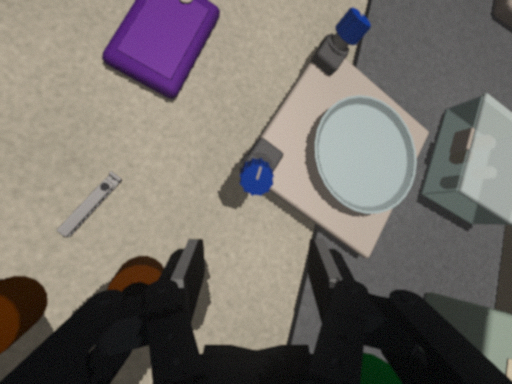

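The right knob is at (257,177), pointer up and slightly right. A bottle sits at (140,270), close to the left finger but lower down. Next I'll check the knob's end-face centre against the model.

```bash
python3 - <<'E'
from h import *
p,w=cloud('wr1'); hsv=cv2.cvtColor(p,cv2.COLOR_RGB2HSV).astype(int)
R,o=stand_pose(.0053,.0047)
for s,c0 in((-1,(257,177)),):
    a=R@np.array([0,s*.5,np.sqrt(.75)]); c=o+R@np.array([-.085,s*.114,.058]); e=c+a*.014
    v,u=np.mgrid[:384,:512]
    m=(np.hypot(u-c0[0],v-c0[1])<24)&(hsv[...,0]>105)&(hsv[...,0]<130)&(hsv[...,1]>100)
    q=w[m]; d=q-e; ax=d@a; f=abs(ax)<.004; print(m.sum(),f.sum(),np.median(ax[f]))
    d2=d[f]; ex=R[:,0]; ey=np.cross(a,ex); uv=np.c_[d2@ex,d2@ey].astype(np.float32)
    print('offset along x_s, ey',cv2.minEnclosingCircle(uv), uv.mean(0), a,ey)
# pointer angle
_,_,K,T=load('wr1')
crop('wr1','c4',225,145,290,210,9)
# deck/tray check
p,w,s,v,lx,ly=standfit('wr1'); z=w[...,2]
near=(abs(lx)<.14)&(abs(ly)<.14); mm=near&(z>.017)&(z<.039)&(v>120); co,n,sd=plane(w[mm],.0025,12); print(co,n,sd)
r=z-(w[...,0]*co[0]+w[...,1]*co[1]+co[2]); mk=near&(abs(r)<.003); k=cv2.morphologyEx(mk.astype(np.uint8),cv2.MORPH_OPEN,np.ones((3,3)))
print(cv2.minAreaRect(w[k>0][:,:2].astype(np.float32)))
t=near&(r>.01)&(r<.026)&(np.hypot(lx-.02,ly)<.09); print(cv2.minEnclosingCircle(w[t][:,:2].astype(np.float32)))
far=(np.maximum(abs(lx),abs(ly))>.16)
led=far&(w[...,0]>.6)&(w[...,0]<.9)&(abs(w[...,1])<.35)&(abs(z-.011)<.006); print('ledge',plane(w[led],.003,8))
su=far&(w[...,0]>.3)&(w[...,0]<.53)&(abs(w[...,1])<.35)&(abs(z)<.006); print('surf',plane(w[su],.003,8))
E
```

```text
902 718 -0.0016550080680193938
offset along x_s, ey ((0.0006395378150045872, -0.0017886420246213675), 0.016655998304486275) [ 0.00059825 -0.00154101] [-0.17393491 -0.47291144  0.86377162] [0.24289764 0.82943743 0.50302513]
[ 0.03058    -0.00703856  0.01032398] 9319 0.0006895294655771857
((0.6262706518173218, -0.020206063985824585), (0.2449893057346344, 0.23396310210227966), 73.11357116699219)
((0.6233899593353271, -0.03713810443878174), 0.07478085905313492)
ledge (array([ 0.000625  , -0.00087776,  0.01007105]), np.int64(21183), np.float64(0.0006558809732093234))
surf (array([ 0.00018739, -0.00102512, -0.00093497]), np.int64(40728), np.float64(0.0007799216391944487))
```

View pics/c4.png

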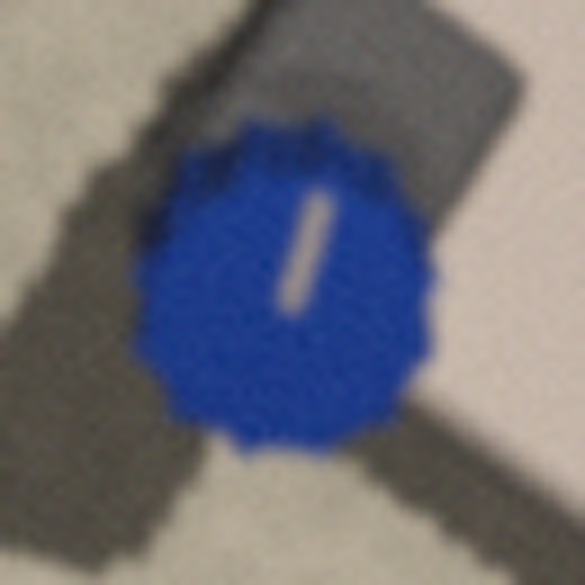

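```bash
cat >> h.py <<'E'
def turn(side,poseA,poseB,phi0,dphi,n=5,off=np.zeros(3),verbose=True):
    for i in range(1,n+1):
        f=i/n; h=(1-f)*np.array(poseA)+f*np.array(poseB)
        R,o=stand_pose(*h); p,r=knob_tool(side,R,o,phi0+f*dphi)
        movep(p+off,r); s=observe()
        if verbose: print(round(s['time_s'],2),np.round(s['ft_force'],1),np.round(s['torque'],2),'q6 %.3f'%s['q'][5],np.round((s['eef_pos']-p-off)*1e3,1),'op %.4f'%s['opening'])
E
python3 - <<'E'
from h import *
A=(.0053,.0047); B=(.0087,.0100); off=np.array([0,0,-.001])
R,o=stand_pose(*A)
p,r=knob_tool(-1,R,o,-.65,0)
print(move_l(p+off,feed=.12,max_force=12), np.round((observe()['eef_pos']-p-off)*1e3,1), observe()['ft_force'])
gripper_to(.02,45); s=observe(); print(s['opening'],s['ft_force'],s['torque'],s['time_s'])
turn(-1,A,B,-.65,1.33,5,off)
E
```

```text
False [ 0.5 -0.6  0.6] [0.50125315 0.42535167 0.50670399]
0.03097359828025201 [-1.10909794 -1.75654738  3.71190775] [-0.1368801   0.18477348  0.05552269] 4.4083
4.78 [-0.6 -0.7  5.9] [ 0.15 -0.07 -0.13] q6 -1.066 [ 0.7 -0.3  0.8] op 0.0310
5.14 [1.5 1.3 5.8] [ 0.26 -0.36 -0.22] q6 -0.794 [ 1.1 -0.2  0.9] op 0.0309
5.51 [6.1 0.9 3.8] [ 0.19 -0.76 -0.51] q6 -0.521 [ 1.4 -0.4  0.8] op 0.0311
5.88 [6.4 2.1 4.3] [ 0.07 -0.95 -0.6 ] q6 -0.246 [ 1.6 -0.5  0.7] op 0.0308
6.24 [7.6 1.4 2.5] [-0.02 -0.99 -0.64] q6 0.028 [ 1.7 -0.7  0.7] op 0.0311
```

```bash
python3 - <<'E'
from h import *
B=(.0087,.0100); off=np.array([0,0,-.001])
gripper_to(.055); R,o=stand_pose(*B)
p,r=knob_tool(-1,R,o,.68,.10); move_l(p,feed=.2); print(observe()['time_s'],observe()['ft_force'])
p,r=knob_tool(-1,R,o,-.65,.17); movep(p,r)
hold(.2); save('wrist','wr2'); print(observe()['time_s'])
save('scene','scene2'); save('side','side2')
E
cat >> h.py <<'E'
def analyse(f,rect=True,ctr=(.606,-.031)):
    p,w,s,v,lx,ly=standfit(f,ctr); z=w[...,2]
    near=(abs(lx)<.11)&(abs(ly)<.115); mm=near&(z>.017)&(z<.043)&(v>120)&(np.hypot(lx-.02,ly)>.082)
    # ledge reject: use floor height prior >0.02
    mm&=z>.0215
    co,n,sd=plane(w[mm],.002,15)
    far=(np.maximum(abs(lx),abs(ly))>.15)
    L=plane(w[far&(w[...,0]>.6)&(w[...,0]<.9)&(abs(w[...,1])<.35)&(abs(z-.011)<.006)],.003,8)
    S=plane(w[far&(w[...,0]>.3)&(w[...,0]<.53)&(abs(w[...,1])<.35)&(abs(z)<.006)],.003,8)
    ref=S[0] if S[1]>L[1] else L[0]
    g=co[:2]-(S[0][:2]*S[1]+L[0][:2]*L[1])/(S[1]+L[1])
    c,sn=np.cos(YAW),np.sin(YAW); gx=g[0]*c+g[1]*sn; gy=-g[0]*sn+g[1]*c
    z0=co@[XY[0],XY[1],1]; zs=S[0]@[XY[0],XY[1],1]; zl=L[0]@[XY[0],XY[1],1]
    print(f,'pitch mm/170 %.2f roll mm/160 %.2f'%(gx*170,gy*160),'origin h over surf %.2f'%((z0-zs)*1e3-22),'ledge-surf %.2f'%((zl-zs)*1e3),'n',n,sd)
    r=z-(w[...,0]*co[0]+w[...,1]*co[1]+co[2])
    t=(np.hypot(lx-.02,ly)<.095)&(r>.012)&(r<.026); print('  tray',np.round(cv2.minEnclosingCircle(w[t][:,:2].astype(np.float32))[0],4))
    mk=(abs(lx)<.125)&(abs(ly)<.13)&(abs(r)<.003); k=cv2.morphologyEx(mk.astype(np.uint8),cv2.MORPH_OPEN,np.ones((5,5)))
    n_,l_,st,_=cv2.connectedComponentsWithStats(k); b=1+np.argmax(st[1:,4])
    print('  rect',cv2.minAreaRect(w[l_==b][:,:2].astype(np.float32)))
    fl=(np.hypot(lx-.02,ly)<.05); cf=plane(w[fl],.003,8); g=cf[0][:2]-(S[0][:2]*S[1]+L[0][:2]*L[1])/(S[1]+L[1]); print('  floor pitch %.2f roll %.2f'%((g[0]*c+g[1]*sn)*170,(-g[0]*sn+g[1]*c)*160))
E
python3 - <<'E'
from h import *
for f in ['wr1','scene0','side0','wr2','scene2','side2']: analyse(f)
crop('wr2','c5',225,135,300,210,8)
E
```

```text
7.2583 [ 0.53815038 -0.000629   -0.55159067]
8.7083
wr1 pitch mm/170 5.21 roll mm/160 0.52 origin h over surf 7.86 ledge-surf 11.27 n 8429 0.0006765398277129139
  tray [ 0.6234 -0.0371]
  rect ((0.604480504989624, -0.031952038407325745), (0.20985129475593567, 0.19908584654331207), 73.11357116699219)
  floor pitch 5.24 roll 0.57
scene0 pitch mm/170 5.22 roll mm/160 0.68 origin h over surf 7.87 ledge-surf 11.44 n 1480 0.0010361354642434548
  tray [ 0.6249 -0.0374]
  rect ((0.56527179479599, 0.05295965075492859), (0.06528189033269882, 0.046653397381305695), 20.781822204589844)
  floor pitch 5.30 roll 0.32
side0 pitch mm/170 5.35 roll mm/160 0.65 origin h over surf 7.81 ledge-surf 11.31 n 1639 0.0010073340181321008
  tray [ 0.6235 -0.0355]
  rect ((0.5395840406417847, -0.037532106041908264), (0.0857112929224968, 0.1932453066110611), 17.05451202392578)
  floor pitch 5.10 roll 0.67
wr2 pitch mm/170 3.81 roll mm/160 -4.48 origin h over surf 9.79 ledge-surf 11.30 n 8304 0.0006683745743200745
  tray [ 0.6244 -0.0366]
  rect ((0.6050837635993958, -0.03163522481918335), (0.20975357294082642, 0.19929681718349457), 73.0647964477539)
  floor pitch 3.79 roll -4.52
scene2 pitch mm/170 3.76 roll mm/160 -4.60 origin h over surf 9.74 ledge-surf 11.32 n 1526 0.0010743268947248214
  tray [ 0.625  -0.0356]
  rect ((0.6983087658882141, 0.018058916553854942), (0.041402727365493774, 0.040199726819992065), 20.077280044555664)
  floor pitch 3.32 roll -4.95
side2 pitch mm/170 3.97 roll mm/160 -4.40 origin h over surf 9.93 ledge-surf 11.46 n 1439 0.0010097254874201972
  tray [ 0.6233 -0.0336]
  rect ((0.5973520874977112, -0.0722825676202774), (0.12425943464040756, 0.18927359580993652), 73.83971405029297)
  floor pitch 4.44 roll -4.83
```

View pics/wr2.png

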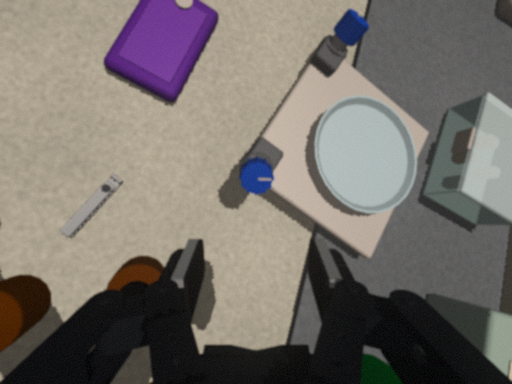

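View pics/c5.png

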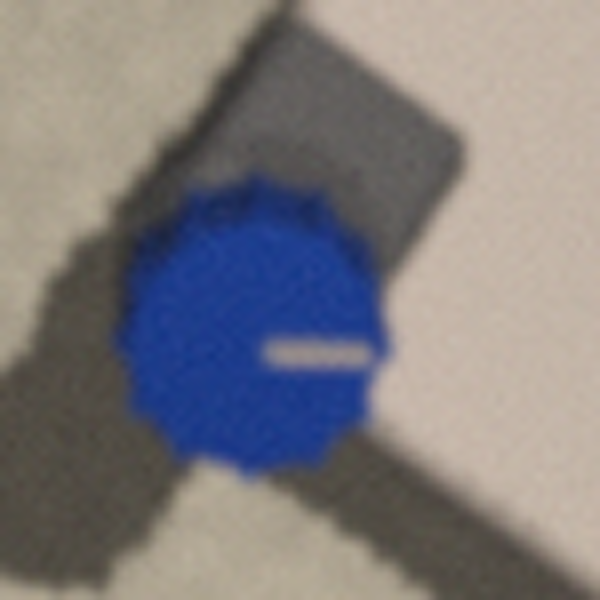

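```bash
python3 - <<'E'
from h import *
p,w=cloud('scene2'); print(w[228,377],w[218,377],w[302,341]); q=w[205:245,360:395].reshape(-1,3); q=q[q[:,2]>.08]; print(q.mean(0),q.min(0),q.max(0))
A=(.0056,.0101,.0117)
R,o=stand_pose(*A)
p,r=knob_tool(1,R,o,-.6,.16); print(p,inverse_kinematics(p,r))
movep(p,r); hold(.1); save('wrist','wl1'); print(observe()['time_s'])
p,w=cloud('wl1'); hsv=cv2.cvtColor(p,cv2.COLOR_RGB2HSV).astype(int)
a=R@np.array([0,.5,np.sqrt(.75)]); c=o+R@np.array([-.085,.114,.058]); e=c+a*.014
m=(np.linalg.norm(w-e,axis=-1)<.03)&(hsv[...,0]>105)&(hsv[...,0]<130)&(hsv[...,1]>100)
q=w[m]; d=q-e; ax=d@a; f=abs(ax)<.004; ex=R[:,0]; ey=np.cross(a,ex); uv=np.c_[d[f]@ex,d[f]@ey].astype(np.float32)
print(m.sum(),f.sum(),np.median(ax[f]),cv2.minEnclosingCircle(uv),uv.mean(0),ey)
E
```

```text
[0.4351174  0.34144975 0.0091727 ] [0.43325361 0.32835743 0.05468666] [0.6945874  0.30762451 0.0605399 ]
[0.4594146  0.33372742 0.09031873] [0.42682271 0.29988967 0.08012834] [0.4949441  0.36568788 0.09909509]
[0.57726857 0.17685988 0.18265891] [ 0.39617187  0.50137486  1.35602686 -0.42779778  1.63917509  0.15263722]
10.4333
918 698 -0.0028176231897675827 ((-0.00034964163205586374, -0.0008914322825148702), 0.016224052757024765) [-0.00097704 -0.0011811 ] [ 0.26463073  0.80955848 -0.5240092 ]
```

View pics/wl1.png

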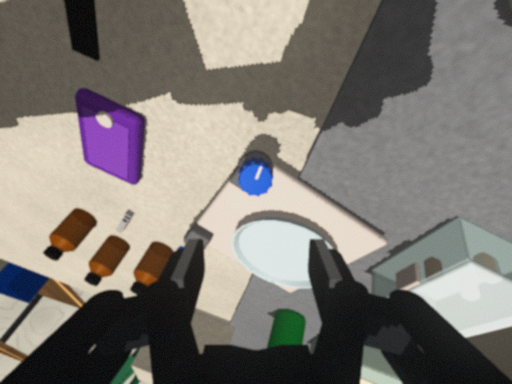

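The left knob is centred at (256,177), within about 1 mm of the model. Turning it now.

```bash
python3 - <<'E'
from h import *
A=(.0056,.0101,.0117); B=(.0102,.0102,.0103)
R,o=stand_pose(*A); a=R@np.array([0,.5,np.sqrt(.75)]); off=-.0015*a
p,r=knob_tool(1,R,o,-.6,0)
print(move_l(p+off,feed=.12,max_force=12), observe()['ft_force'])
gripper_to(.02,45); s=observe(); print(s['opening'],s['ft_force'],s['torque'],s['time_s'])
turn(1,A,B,-.6,1.18,4,off)
gripper_to(.055); R,o=stand_pose(*B)
p,r=knob_tool(1,R,o,.58,.12); move_l(p+off,feed=.2); 
p,r=knob_tool(1,R,o,-.6,.16); movep(p,r)
hold(.2); save('wrist','wl2'); save('scene','scene3'); save('side','side3'); print(observe()['time_s'])
for f in ['wl1','wl2','scene3','side3']: analyse(f)
E
```

```text
False [ 0.34608688  0.25196089 -1.22907916]
0.030959383540093838 [-3.424544    0.81470959  5.71919956] [-0.0466481   0.54576486 -0.39016424] 12.2667
12.64 [-3.8  1.7  5.8] [-0.08  0.47 -0.44] q6 0.466 [0.  0.3 1. ] op 0.0308
13.02 [-1.3  0.7  6.2] [-0.04  0.35 -0.32] q6 0.749 [0.4 0.2 1. ] op 0.0310
13.39 [-0.6  0.5  5.6] [-0.13  0.15 -0.2 ] q6 1.033 [0.6 0.1 1. ] op 0.0308
13.77 [-1.1  0.7  5. ] [-0.29  0.08 -0.18] q6 1.318 [ 0.8 -0.1  1. ] op 0.0307
16.3167
wl1 pitch mm/170 3.80 roll mm/160 -4.60 origin h over surf 9.75 ledge-surf 11.31 n 5016 0.0005821843833811293
  tray [ 0.6235 -0.0357]
  rect ((0.5962868928909302, 0.004795432090759277), (0.2519381046295166, 0.1642584502696991), 32.70741271972656)
  floor pitch 3.75 roll -4.43
wl2 pitch mm/170 0.27 roll mm/160 -0.18 origin h over surf 10.14 ledge-surf 11.31 n 4886 0.0005940602028233135
  tray [ 0.6251 -0.0373]
  rect ((0.6056333780288696, -0.031390950083732605), (0.21004286408424377, 0.19897715747356415), 72.86307525634766)
  floor pitch 0.33 roll -0.02
scene3 pitch mm/170 -0.09 roll mm/160 0.13 origin h over surf 10.29 ledge-surf 11.46 n 1582 0.0010501860545305865
  tray [ 0.6259 -0.037 ]
  rect ((0.6579267382621765, 0.04334254190325737), (0.046979766339063644, 0.13220204412937164), 80.76294708251953)
  floor pitch 0.05 roll -0.16
side3 pitch mm/170 0.31 roll mm/160 0.03 origin h over surf 10.16 ledge-surf 11.34 n 1629 0.0010073177970873286
  tray [ 0.6237 -0.0355]
  rect ((0.6000266075134277, -0.048856645822525024), (0.1720818430185318, 0.19918125867843628), 72.92427062988281)
  floor pitch 0.46 roll 0.32
```

Stand level: pitch is about 0.2 mm over 170 and roll about 0 in three cameras, with all four feet loaded. On to the bottle.

```bash
python3 - <<'E'
from h import *
for f in ['scene3','side3']:
    p,w=cloud(f); v=p.max(-1)
    m=(w[...,2]>.088)&(w[...,2]<.103)&(np.hypot(w[...,0]-.485,w[...,1]+.36)<.035)
    q=w[m]; print(f,m.sum(),np.round(q.mean(0),4),cv2.minEnclosingCircle(q[:,:2].astype(np.float32)))
    if f=='side3': crop(f,'c6',215,300,285,375,7)
def down(th):
    tx=np.array([0,0,-1.]); ty=np.array([np.cos(th),np.sin(th),0]); return Rn.from_matrix(np.c_[tx,ty,np.cross(tx,ty)]).as_euler('xyz')
for th in np.arange(0,6.3,np.pi/6):
    print(round(th,2),[None if q is None else np.round(q,2).tolist() for q in (inverse_kinematics(np.array(P),down(th)) for P in ((.484,-.359,.034),(.484,-.359,.17),(.6247,-.0365,.08),(.6247,-.0365,.2)))])
E
```

```text
scene3 70 [ 0.478  -0.3646  0.0943] ((0.4782801866531372, -0.3666694164276123), 0.015480446629226208)
side3 199 [ 0.4749 -0.3671  0.0947] ((0.4748682975769043, -0.3659108579158783), 0.014640644192695618)
0.0 [[-0.77, 0.38, 1.73, 0.0, 1.03, -0.77], [-0.77, 0.22, 1.65, 0.0, 1.28, -0.77], [-0.18, 0.37, 1.64, 0.0, 1.13, -0.18], [-0.18, 0.24, 1.56, 0.0, 1.34, -0.18]]
0.52 [[-0.77, 0.38, 1.73, 0.0, 1.03, -1.29], [-0.77, 0.22, 1.65, 0.0, 1.28, -1.29], [-0.18, 0.37, 1.64, 0.0, 1.13, -0.71], [-0.18, 0.24, 1.56, 0.0, 1.34, -0.71]]
1.05 [[-0.77, 0.38, 1.73, 0.0, 1.03, -1.82], [-0.77, 0.22, 1.65, 0.0, 1.28, -1.82], [-0.18, 0.37, 1.64, -0.0, 1.13, -1.23], [-0.18, 0.24, 1.56, 0.0, 1.34, -1.23]]
1.57 [[-0.77, 0.38, 1.73, 0.0, 1.03, -2.34], [-0.77, 0.22, 1.65, 0.0, 1.28, -2.34], [-0.18, 0.37, 1.64, 0.0, 1.13, -1.76], [-0.18, 0.24, 1.56, 0.0, 1.34, -1.76]]
2.09 [None, None, [-0.18, 0.37, 1.64, -0.0, 1.13, -2.28], [-0.18, 0.24, 1.56, 0.0, 1.34, -2.28]]
2.62 [None, None, None, None]
3.14 [[-0.77, 0.38, 1.73, 0.0, 1.03, 2.37], [-0.77, 0.22, 1.65, 0.0, 1.28, 2.37], None, None]
3.67 [[-0.77, 0.38, 1.73, 0
[... 357 characters left out ...]
1.28, 0.8], [-0.18, 0.37, 1.64, 0.0, 1.13, 1.39], [-0.18, 0.24, 1.56, 0.0, 1.34, 1.39]]
5.24 [[-0.77, 0.38, 1.73, 0.0, 1.03, 0.28], [-0.77, 0.22, 1.65, 0.0, 1.28, 0.28], [-0.18, 0.37, 1.64, 0.0, 1.13, 0.86], [-0.18, 0.24, 1.56, 0.0, 1.34, 0.86]]
5.76 [[-0.77, 0.38, 1.73, 0.0, 1.03, -0.25], [-0.77, 0.22, 1.65, 0.0, 1.28, -0.25], [-0.18, 0.37, 1.64, 0.0, 1.13, 0.34], [-0.18, 0.24, 1.56, 0.0, 1.34, 0.34]]
6.28 [[-0.77, 0.38, 1.73, 0.0, 1.03, -0.77], [-0.77, 0.22, 1.65, 0.0, 1.28, -0.77], [-0.18, 0.37, 1.64, 0.0, 1.13, -0.18], [-0.18, 0.24, 1.56, 0.0, 1.34, -0.18]]<stdin>:10: UserWarning: Gimbal lock detected. Setting third angle to zero since it is not possible to uniquely determine all angles.
```

View pics/c6.png

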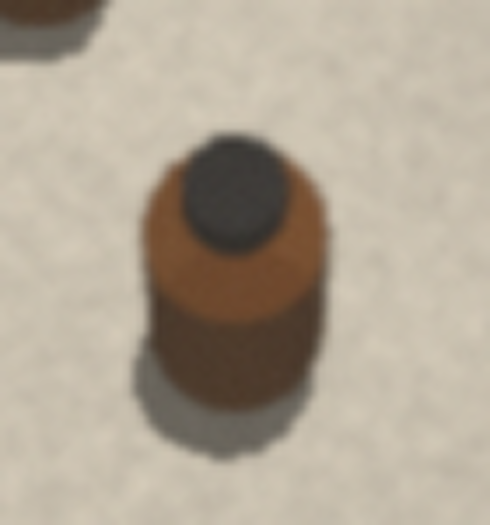

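The crop shows an upright bottle with its cap at side px (249,328). The measured centre is about (0.4765, -0.366), which makes it the farthest right.

```bash
cat >> h.py <<'E'
import warnings; warnings.filterwarnings('ignore')
def down(th):
    tx=np.array([0,0,-1.]); ty=np.array([np.cos(th),np.sin(th),0]); return Rn.from_matrix(np.c_[tx,ty,np.cross(tx,ty)]).as_euler('xyz')
E
python3 - <<'E'
from h import *
movep(np.array([.4765,-.366,.2]),down(0)); gripper_to(.082); hold(.1); save('wrist','wb1'); s=observe(); print(s['time_s'],s['eef_pos'])
p,w=cloud('wb1')
m=(w[...,2]>.086)&(w[...,2]<.103)&(np.hypot(w[...,0]-.4765,w[...,1]+.366)<.035)
q=w[m]; print(m.sum(),np.round(q.mean(0),4),cv2.minEnclosingCircle(q[:,:2].astype(np.float32)))
S=(np.abs(w[...,2])<.006); print(plane(w[S],.003,5))
E
```

```text
18.85 [ 0.476569   -0.36592333  0.19999417]
863 [ 0.4751 -0.3658  0.0952] ((0.4748274087905884, -0.3669058084487915), 0.014664873480796814)
(array([ 0.00053554, -0.00105079, -0.00085369]), np.int64(92825), np.float64(0.0007495495861004145))
```

View pics/wb1.png

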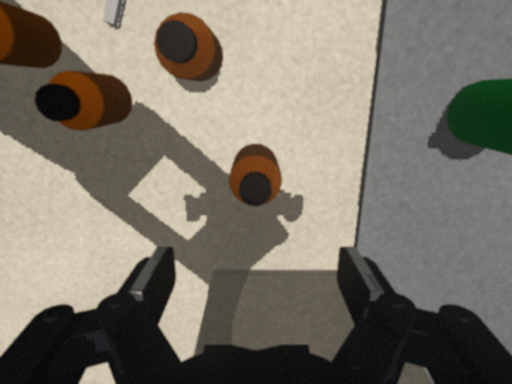

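```bash
python3 - <<'E'
from h import *
print(move_l(np.array([.4757,-.366,.034]),feed=.15,max_force=10)); s=observe(); print(s['eef_pos'],s['ft_force'])
gripper_to(.03,30); s=observe(); print('grip',s['opening'],s['ft_force'],s['torque'],s['time_s'])
move_l(np.array([.4757,-.366,.2]),feed=.15); s=observe(); print(s['opening'],s['ft_force'],s['eef_pos'],s['time_s'])
movep(np.array([.6250,-.0366,.16]),down(0)); hold(.2)
save('side','side4'); s=observe(); print(s['eef_pos'],s['opening'],s['time_s'])
E
```

```text
False
[ 0.47642203 -0.36669419  0.03517838] [-0.11460314  0.52476524 -0.17705763]
grip 0.05106878230569532 [-1.72946144  1.20482556  6.97281749] [0.20588432 0.18816718 0.03295463] 20.5
0.05098688515209989 [ 0.75803881  0.44083488 -2.92307792] [ 0.4750864  -0.3653933   0.19848007] 21.7583
[ 0.6249828  -0.03779367  0.16018398] 0.051211527098201835 23.375
```

View pics/side4.png

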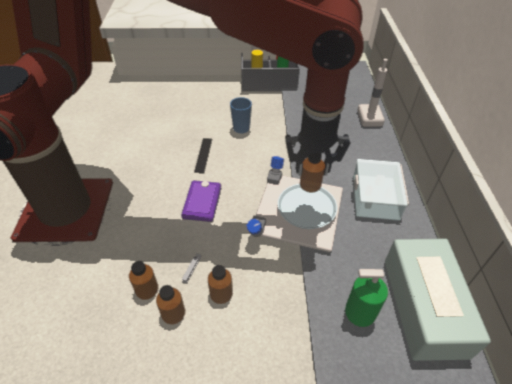

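The bottle is held upright above the tray at (312,175). Lowering it until it touches.

```bash
python3 - <<'E'
from h import *
move_l(np.array([.6250,-.0366,.088]),feed=.12); hold(.15); s=observe(); print(s['eef_pos'],s['ft_force'])
print(move_l(np.array([.6250,-.0366,.074]),feed=.015,max_force=3)); s=observe(); print(s['eef_pos'],s['ft_force'],s['time_s'])
save('wrist','wp1'); save('side','side5')
E
```

```text
[ 0.62602002 -0.03676194  0.08944109] [ 0.25319985 -0.33203892 -1.88653973]
True
[ 0.62499684 -0.03655955  0.07913906] [-0.53020532 -0.81933916  5.16844302] 24.9083
```

View pics/wp1.png

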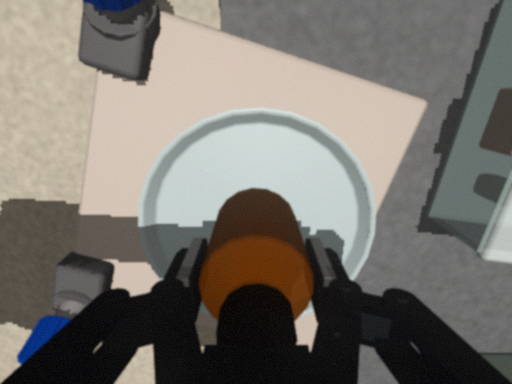

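```bash
python3 - <<'E'
from h import *
s=observe(); print(s['ft_force'])
gripper_to(.056); gripper_to(.078); hold(.2); s=observe(); print(s['ft_force'],s['eef_pos'])
p=s['eef_pos']; move_l(np.array([p[0],p[1],.21]),feed=.12)
movep(np.array([.50,-.10,.30]),down(0)); hold(.3)
save('wrist','wf'); save('side','sidef'); save('scene','scenef'); print(observe()['time_s'])
for f in ['wf','sidef','scenef']:
    try: analyse(f)
    except Exception as e: print(f,e)
    p,w=cloud(f); m=(w[...,2]>.128)&(w[...,2]<.148)&(np.hypot(w[...,0]-.625,w[...,1]+.037)<.05)
    q=w[m]; print('  cap',m.sum(),np.round(q.mean(0),4),cv2.minEnclosingCircle(q[:,:2].astype(np.float32)))
E
```

```text
[-1.58382088  0.10973952  5.46140965]
[-1.13763187 -0.00290775  0.2683918 ] [ 0.62383139 -0.03635708  0.07764634]
28.1833
wf pitch mm/170 0.13 roll mm/160 -0.07 origin h over surf 10.08 ledge-surf 11.33 n 10515 0.0007898552877031727
  tray [ 0.6247 -0.0381]
  rect ((0.6054814457893372, -0.03222839534282684), (0.2092670053243637, 0.1994030624628067), 73.1081314086914)
  floor pitch 57.04 roll -1.70
  cap 795 [ 0.6223 -0.037   0.1392] ((0.6238752603530884, -0.03750060126185417), 0.014666873961687088)
sidef pitch mm/170 0.01 roll mm/160 0.07 origin h over surf 10.15 ledge-surf 11.31 n 1589 0.0010247259710835096
  tray [ 0.6249 -0.0358]
  rect ((0.6059795022010803, -0.03151710331439972), (0.20846495032310486, 0.19861285388469696), 72.66275787353516)
  floor pitch -40.27 roll 44.52
  cap 122 [ 0.6233 -0.0398  0.1376] ((0.6232328414916992, -0.037466682493686676), 0.014677726663649082)
scenef pitch mm/170 0.11 roll mm/160 -0.10 origin h over surf 10.08 ledge-surf 11.31 n 1538 0.0010646270865642894
  tray [ 0.6262 -0.0377]
  rect ((0.5632026791572571, 0.037558168172836304), (0.07006528973579407, 0.034789394587278366), 17.257875442504883)
  floor pitch -21.51 roll -32.01
  cap 112 [ 0.6277 -0.0355  0.139 ] ((0.6270978450775146, -0.03678477182984352), 0.015120306052267551)
```

View pics/sidef.png

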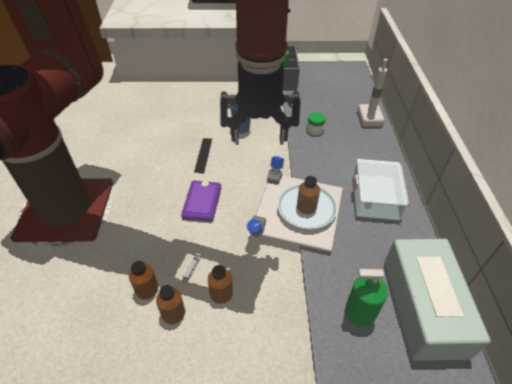

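View pics/wf.png

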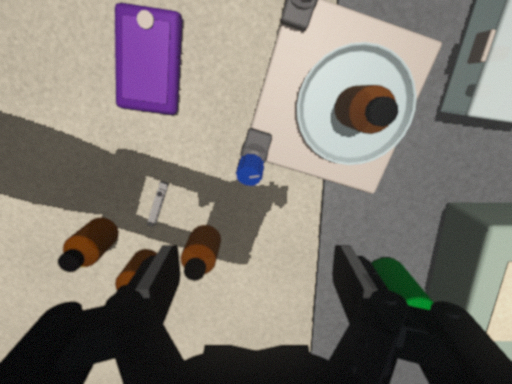

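```bash
python3 - <<'E'
from plant import *
hold(.3); print(observe()['ft_force'],observe()['time_s']); job_done()
E
```

```text
[-1.03739487 -0.39241381 -0.18427867] 28.4833
the job is handed in; nothing more can be done
```

The stand is level, and the amber bottle stands upright in the middle of the tray. I handed the job in at about 28.5 s with the arm clear of everything; no verdict is reported.

- **Levelling:** I turned the right knob 1.33 rad and the left knob 1.18 rad clockwise, then let go of both. With the bottle on the tray, all three cameras put the deck within about 0.15 mm of level front to back and 0.1 mm side to side.
- **Firmness:** I did not press-test the stand for rocking. I take it to be firm on all four feet because the deck is level and its roughly 10 mm height matches the ledge less about 1 mm of rubber give.
- **Bottle:** I picked the one farthest right, at about (0.476, -0.366). The cap centre is within about 2 mm of the tray centre in each camera. Its top is about 95 mm above the tray floor, which fits an upright bottle.
- **Other items:** The objects visible in the last pictures appear to be where they started. The gripper partly hid the tumbler, and I did not measure any of them.
- **Failed check:** The tray-floor tilt reading was meaningless in the last pictures because the bottle stood in the area it uses, so I relied on the deck fit.

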